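Refill the nut feeder

TASK

Refill the nut feeder: first swing its lid up and right over until it rests against its stop behind upright, without letting it slam. Then take the scoop and tip all six nuts down the funnel so that they land in the jar below, and set the scoop back flat on the bench. Leave the lid open, and leave the other things where they stand.

Things in the scene. Friction and masses are not known exactly. Their poses are not given: they have to be found in the camera images.
- feeder: the nut feeder, fixed to the bench: a grey metal stand, 164 x 164 mm on plan, 150 mm high; four corner posts carry a top plate with a round funnel (mouth 136 mm across, narrowing to a 52 mm neck 70 mm above the bench) over a clear jar. Origin at the centre of its underside; z up, +x points from the front edge (lid handle) to the rear edge (hinge), y along the hinge
- feeder_mouth (a point): centre of the funnel's mouth, level with the top plate, 150 mm above the bench; axes as the feeder's
- feeder_jar (a point): centre of the clear jar's inner floor, 9 mm above the bench; the jar stands straight below the funnel's neck, 54 mm inside width, its wall reaching up to 63 mm above this point
- lid (a joint): lid angle in rad: 0 closed flat over the funnel, growing as the front edge rises and swings over to the rear; may start slightly ajar. The stiff hinge (0.4 N m friction) holds it where it is left, so push it all the way. The stop lies beyond upright, between 1.6 and 1.9 rad, and is found by feel: pushed slowly near its free edge the lid moves under 3 to 9 N, then resists firmly (12 N and more)
- lid_handle (a point): middle of the lid's bar handle: round steel bar 10 mm thick, 90 mm long, parallel to the hinge (along y), its axis 36 mm above the lid's underside (27 mm free below it), 140 mm from the hinge line measured along the lid. Axes turn with the lid: x along the lid towards the hinge, z out of its upper face
- lid_hinge (a point): middle of the hinge line at the feeder's rear edge, 152 mm above the bench, in the plane of the lid's underside; axes turn with the lid. The lid is a flat sheet-metal plate 164 x 164 x 4 mm, about 0.3 kg; its free edge is 164 mm from this line
- scoop: loose steel scoop, 0.2 kg empty: a flat pan 90 mm long (x) and 70 mm wide (y), floor 3 mm, side and rear walls 30 mm high and 3 mm thick, open at the front (+x), with a straight wooden handle to the rear (-x). Origin at the centre of the pan's underside; z up
- scoop_grip (a point): middle of the scoop's handle, 95 mm behind the pan's centre and 30 mm above the underside; the handle is a bar along x from 45 to 149 mm behind the pan's centre, 14 mm wide (y) and 18 mm high (z)
- scoop_nose (a point): middle of the pan's open front edge, on its floor, 45 mm ahead of the pan's centre
- nut1: one of the six plain steel hexagon nuts that lie loose in the scoop's pan, 18 mm across corners, 10 mm thick, 12 g; origin at the centre of one flat face; they begin to slide when the pan's floor is tipped some 25 to 40 degrees
- nut2: one of the six plain steel hexagon nuts that lie loose in the scoop's pan, 18 mm across corners, 10 mm thick, 12 g; origin at the centre of one flat face; they begin to slide when the pan's floor is tipped some 25 to 40 degrees
- nut3: one of the six plain steel hexagon nuts that lie loose in the scoop's pan, 18 mm across corners, 10 mm thick, 12 g; origin at the centre of one flat face; they begin to slide when the pan's floor is tipped some 25 to 40 degrees
- nut4: one of the six plain steel hexagon nuts that lie loose in the scoop's pan, 18 mm across corners, 10 mm thick, 12 g; origin at the centre of one flat face; they begin to slide when the pan's floor is tipped some 25 to 40 degrees
- nut5: one of the six plain steel hexagon nuts that lie loose in the scoop's pan, 18 mm across corners, 10 mm thick, 12 g; origin at the centre of one flat face; they begin to slide when the pan's floor is tipped some 25 to 40 degrees
- nut6: one of the six plain steel hexagon nuts that lie loose in the scoop's pan, 18 mm across corners, 10 mm thick, 12 g; origin at the centre of one flat face; they begin to slide when the pan's floor is tipped some 25 to 40 degrees
- spool: bystander: white solder spool standing on end, 56 mm across, 40 mm high; origin under its centre
- pipestand: bystander: upright steel pipe 38 mm across on a toothed gear wheel about 108 mm across, 140 mm high in all; origin under its centre
- fluxcan: bystander: white flux bottle, 56 mm across, 100 mm high; origin under its centre

How it is judged:
By the outcome, as a careful person would: the job done as asked, in the order asked, and still so for the second after the job is handed in, with the robot touching nothing.
It also fails if it takes over 72 s, if anything falls off the work surface, if the arm or the gripper's body presses on something with over 40 N, if the wrist force passes 120 N, or if a joint passes its speed limit or range.

ROBOT

A 6-joint arm with a two-finger parallel gripper is mounted at the origin on the work surface. World frame = base frame: x ahead of the robot, y to its left, z up, the work surface at z = 0. Lengths are in mm, angles in rad, forces in N, time in s.
With the tool pointing down it reaches from about 275 to 1000 mm from the base axis. Payload 8.4 kg.
Tool frame: the origin (TCP) lies at the very end of the fingers, on their centre line; the grasp point (between the pads) lies 19 mm behind it; z points along the fingers, y is the line along which they close (so a half turn about z gives the same grasp; the last joint's range is limited). The gripper opens to 85 mm and grips with 20 to 120 N. Pads are 22 mm wide; open, the fingers measure 114 mm over their backs; the gripper's body (76 mm by 85 mm) begins 54 mm behind the grasp point. The pads swing forward as they close: fully open they stand 13 mm farther back than shut.
Start: joints at [-1.16, 0.353, 1.633, -0, 1.155, -0.002], TCP at [250.734, -572.504, 231.281] pointing down, gripper open.
Joint ranges: [-2.63, 2.63], [-0.92, 2.1], [0.06, 2.66], [-1.3, 4.44], [0, 2.69], [-3.02, 3.02]. Speed limits (rad/s): [2.22, 2.22, 2.79, 3.14, 3.14, 3.14].

INTERFACE

Orientations are given as [roll, pitch, yaw] about the fixed x, y, z axes, in that order (R = Rz(yaw) Ry(pitch) Rx(roll)).
In Python, from rig import telemetry, imaging, r gives the robot as it stands. The module is installed in compiled form; this text tells all that it offers.
- The arm moves only by the tool step_arm, never from a script. Its argument "moves" is a list of rows, each a list of 3 entries, a list of its own where there are three numbers: the turn, a rotation vector about the tool's x, y, z scaled (see below), then the shift along the tool's x, y, z scaled (see below), then the opening, from -1 (shut) to 1 (fully open). A call has 1 to 8 rows; each row is the pose to reach, as a shift and turn from the pose commanded when the call began, along the tool's axes at that moment; what a row does not reach only later rows make up. The controller multiplies each number of a shift by 200 mm and each number of a turn by 45 degrees. A row lasts 1/10 s, in which the tool goes at most 50 mm and 8.59 degrees, less where a joint would pass 70% of its speed; a pose out of reach is approached as far as the arm can. A call with a number of a shift or a turn outside -1 to 1 is refused whole. A call with a gripper value outside its range is refused whole. The fingers move at their own pace and stop on an object; "squeeze" is the grip in N (left out, the last holds). Time passes only in rows, so rows that repeat a pose let the fingers close. It gives the time, the measured TCP pose, the force, the opening and the grip force at its end, in the units of the state.
- telemetry.sense(): the state, without advancing time (a new reading comes with each control period).
- imaging.grab_frame(name): name is "scene" or "top"; returns the picture (480x640x3 uint8, red, green, blue); there is no depth.
- imaging.calibration(name): a dict with "fx", "fy", "cx", "cy" (pixels), "cam_to_world" (4x4, takes a point from camera to world coordinates). Camera axes: x right, y up, looking along -z (the intrinsics and any distortion apply to the point x, -y, -z); pixel columns grow to the right and rows downward; lengths in mm; the calibration is good to about 2 mm. A picture is of the moment at which its call begins. calibration takes no time and is no camera call.
- r.sign_off(): hands the job in; it is judged then, once.
Trained networks look in the newest picture that a camera, given by its name, has taken for a name from the list of things; names that differ only in an ending like _2 or _b are one class to them, and where a whole thing is asked for, a point or a joint stands for the part that bears it (a point fixed in the world has none). Each returns a list of dicts, best first, with "conf" (0 to 1); they miss things now and then, are a little off and sometimes report something else, mostly with a low value. They report only what shows in the picture. A call takes as long as a camera call.
- imaging.recognise(camera, name): "extent" ([left, top, width, height] in pixels, round what is visible of it).
- imaging.mark_of(camera, name): "xy" ([column, row] in pixels: a listed point, or the origin of a listed thing).
The state is a dict: "clock": time; "qpos": joint angles; "qvel": joint speeds; "joint_efforts": joint torques, N m; "eef_pos": TCP position; "tcp_rot": TCP orientation; "contact_force": force on the tool from outside, world axes, zero at the start; "wrist_torque": the same for the moment, N m; "opening": opening from 0.0 (shut) to 1.0 (fully open); "grasp_force": force on a finger pad.
Only numpy, scipy, OpenCV 4.12 (cv2) and the standard library are available. Lean on these libraries where they do the work, as an engineer would, in place of code of your own. Each camera call takes 0.05 s, during which the arm holds its last target. There are 200 camera calls.

## Working session

There is one attempt and no reset: what is moved stays moved. The work goes in short steps, Python scripts to look and compute and a tool call to move; the robot and the scene stay as the last step left them, time stands still between calls to the robot, and variables do not carry over. Pictures are saved under pics/ and viewed, at most 10 in all, crops included, and the job is handed in when it is done.

Besides the shell and the picture viewer there is one more tool, called as name(argument=value, ...) on one line, values as JSON. step_arm: Moves the arm, as the interface text tells. Its arguments: {"type":"object","properties":{"moves":{"type":"array"},"squeeze":{"type":"number"}},"required":["moves"]}

```bash
mkdir -p pics; cat > h.py <<'E'
from rig import telemetry, imaging, r
import numpy as np, cv2
from scipy.spatial.transform import Rotation as R
def ray(cam,uv):
    c=imaging.calibration(cam);M=np.array(c["cam_to_world"])
    d=np.array([(uv[0]-c["cx"])/c["fx"],-(uv[1]-c["cy"])/c["fy"],-1])
    return M[:3,3],M[:3,:3]@d
def atz(cam,uv,z):
    o,d=ray(cam,uv);return o+d*(z-o[2])/d[2]
def tri(a,b):
    (o1,d1),(o2,d2)=ray("scene",a),ray("top",b)
    s=np.linalg.lstsq(np.c_[d1,-d2],o2-o1,rcond=None)[0]
    p,q=o1+d1*s[0],o2+d2*s[1];return (p+q)/2,np.linalg.norm(p-q)
def snap(cam,f):
    im=imaging.grab_frame(cam);cv2.imwrite(f"pics/{f}.png",im[:,:,::-1]);return im
def st():
    s=telemetry.sense();print({k:np.round(s[k],3).tolist() for k in("clock","qpos","eef_pos","tcp_rot","contact_force","opening","grasp_force")})
    return s
E
python3 - <<'E'
from h import *
np.set_printoptions(precision=1,suppress=True)
snap("scene","s0");snap("top","t0")
for c in("scene","top"):
    k=imaging.calibration(c);print(c,{a:k[a] for a in k if a!="cam_to_world"},np.array(k["cam_to_world"])[:3,3])
H=dict(feeder=0,feeder_mouth=150,lid_handle=186,lid_hinge=152,scoop=0,scoop_grip=30,scoop_nose=3,nut1=10,spool=0,pipestand=0,fluxcan=0)
for n,z in H.items():
    m={}
    for c in("scene","top"):
        l=imaging.mark_of(c,n)
        for e in l[:6 if n=="nut1" else 2]: print(n,c,np.round(e["xy"],1),round(e["conf"],2),atz(c,e["xy"],z))
        if l:m[c]=l[0]["xy"]
    if len(m)==2:print("   tri",*tri(m["scene"],m["top"]))
st()
E
```

```text
scene {'fx': 537.8148634968481, 'fy': 537.8148634968481, 'cx': 322.2573396774325, 'cy': 253.45768103154415} [ 556.7 -398.  1368.4]
top {'fx': 530.3725511599798, 'fy': 530.3725511599798, 'cx': 328.52081486404165, 'cy': 245.3946766413105} [ 360.6   13.  1317.4]
feeder scene [309.7 220.3] 0.6 [585.2 144.9   0. ]
feeder scene [300.5 328.9] 0.4 [ 535.7 -150.3    0. ]
feeder top [391.5 283. ] 0.36 [ 519.5 -163.6    0. ]
   tri [514.7 -81.3 536.5] 121.05138768316695
feeder_mouth scene [308.8 194.2] 0.93 [585.9 154.6 150. ]
feeder_mouth scene [266.7 329.7] 0.2 [ 461.2 -172.1  150. ]
lid_handle scene [291.1 193.6] 0.87 [542.9 143.7 186. ]
lid_handle top [262.6 283.2] 0.69 [524.4 136.7 186. ]
   tri [534.1 141.3 180.9] 19.487601787663106
lid_hinge scene [338.8 183.2] 0.88 [662.8 176.6 152. ]
lid_hinge top [238.8 223.9] 0.66 [669.3 183.7 152. ]
   tri [667.2 182.5 145. ] 8.754968242208115
scoop scene [299.6 330.5] 0.7 [ 533.  -154.1    0. ]
scoop scene [309.4 218.6] 0.68 [584.8 149.9   0. ]
scoop top [382.1 279.9] 0.73 [ 529.6 -141.2    0. ]
   tri [ 533.5 -146.4  -39.9] 2.631623569516206
scoop
[... 1235 characters left out ...]
0.64 [784.1 -27.9   0. ]
spool top [258.9 282.1] 0.43 [555. 166.   0.]
   tri [803.6 -27.5 -47.4] 9.030297966851016
pipestand scene [286.1 110.2] 0.76 [546.7 496.4   0. ]
pipestand top [129.1 299.4] 0.67 [544.2 489.7   0. ]
   tri [544.6 486.2  13.2] 5.013506858982105
fluxcan scene [283.8 450.3] 0.6 [ 472.  -437.4    0. ]
fluxcan scene [337.3 184. ] 0.48 [671.6 246.4   0. ]
fluxcan top [506.4 294.7] 0.61 [ 461.7 -444.7    0. ]
   tri [ 466.7 -439.7    7. ] 12.326102572134129
{'clock': 1.2, 'qpos': [-1.16, 0.353, 1.633, -0.0, 1.155, -0.002], 'eef_pos': [250.736, -572.527, 231.281], 'tcp_rot': [3.142, 0.0, 0.413], 'contact_force': [-0.896, -0.188, -0.016], 'opening': 0.999, 'grasp_force': 0.0}
```

View pictures.

```bash
python3 - <<'E'
import cv2
a=cv2.imread("pics/s0.png")[130:390,220:440];b=cv2.imread("pics/t0.png")[160:360,200:440]
a=cv2.resize(a,None,fx=2.3,fy=2.3,interpolation=cv2.INTER_CUBIC)
cv2.imwrite("pics/s0c.png",a)
cv2.imwrite("pics/t0c.png",cv2.resize(b,None,fx=3,fy=3,interpolation=cv2.INTER_CUBIC))
E
```

```text
(no output)
```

View pics/s0c.png

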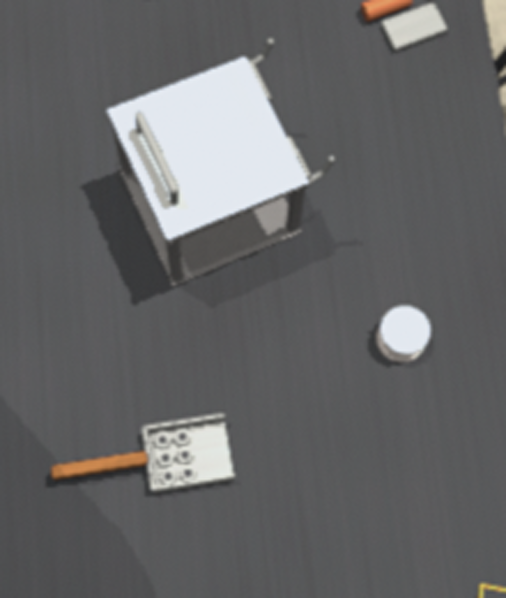

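View pics/t0c.png

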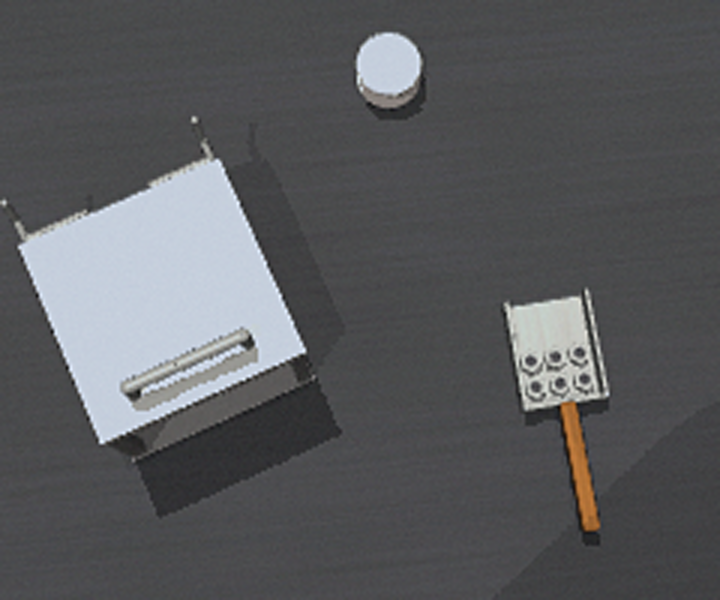

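```bash
python3 - <<'E'
from h import *
np.set_printoptions(precision=1,suppress=True)
S=lambda u:(u[0]/2.3+220-.3,u[1]/2.3+130-.3); T=lambda u:(u[0]/3+200-.3,u[1]/3+160-.3)
P={"hingeL":((108,110),(21,245)),}
# feeder corners: rearleft,rearright,frontright,frontleft
P=dict(RL=((247,58),(21,245)),RR=((307,182),(218,160)),FR=((170,238),(303,353)),FL=((108,110),(101,443)),HL=((141,118),(128,388)),HR=((174,197),(246,336)),
 gN=((146,458),(567,403)),gE=((55,471),(592,528)),panRL=((145,424),(523,410)),panRR=((153,491),(606,397)),panFL=((224,415),(506,303)),panFR=((234,478),(588,291)))
for k,(a,b) in P.items():
    p,e=tri(S(a),T(b));print(k,p,round(e,1),atz("scene",S(a),156),atz("top",T(b),156))
for k in("gN","gE"):
    print(k,atz("scene",S(P[k][0]),39),atz("top",T(P[k][1]),39))
E
```

```text
RL [640.2 260.9 143.5] 4.2 [641.2 255.5 156. ] [635.3 257.3 156. ]
RR [690.4 107.3 144.3] 2.5 [690.2 103.2 156. ] [686.  105.8 156. ]
FR [537.9  57.  142.7] 5.8 [540.6  53.4 156. ] [533.2  55.3 156. ]
FL [484.  209.1 149.4] 2.5 [485.5 206.4 156. ] [482.2 207.4 156. ]
HL [519.3 183.  175.9] 3.7 [520.3 193.7 156. ] [520.3 185.1 156. ]
HR [548.5  95.3 165.1] 0.1 [548.4  99.  156. ] [550.   95.9 156. ]
gN [ 491.6 -150.2   20.7] 2.1 [ 499.  -174.7  156. ] [ 477.1 -133.6  156. ]
gE [ 390.9 -156.6   25. ] 5.1 [ 409.2 -179.2  156. ] [ 385.7 -140.4  156. ]
panRL [ 491.4 -113.    19.7] 6.0 [ 500.5 -140.7  156. ] [ 475.2 -100.9  156. ]
panRR [ 495.4 -184.7    5. ] 3.2 [ 503.5 -207.7  156. ] [ 478.6 -162.5  156. ]
panFL [ 580.4 -110.2   17.4] 3.9 [ 579.5 -138.9  156. ] [555.3 -97.8 156. ]
panFR [ 584.8 -180.    11.1] 4.2 [ 583.5 -202.4  156. ] [ 558.2 -159.4  156. ]
gN [ 493.4 -153.1   39. ] [ 488.8 -148.3   39. ]
gE [ 394.9 -158.    39. ] [ 388.3 -155.8   39. ]
```

```bash
cat >> h.py <<'E'
def down(yaw): return R.from_euler("xyz",[np.pi,0,yaw])
def plan(wps,p=None,q=None):
    s=telemetry.sense()
    p=np.array(s["eef_pos"]) if p is None else np.array(p)
    q=R.from_euler("xyz",s["tcp_rot"]) if q is None else q
    for w,o in wps:
        w=np.array(w);o=q if o is None else o
        print("turn",np.round((q.inv()*o).as_rotvec()/(np.pi/4),3),"shift",np.round(q.inv().apply(w-p)/200,3))
        p,q=w,o
E
python3 - <<'E'
from h import *
a=np.array([250.7,-572.5,231.3]);b=np.array([532,137.5,245])
plan([(a+(b-a)*k/4,down(.413+(np.radians(108.15)-.413)*min(k/3,1))) for k in(1,2,3,4)])
E
```

```text
turn [ 0.     0.    -0.626] shift [ 0.678 -0.672 -0.017]
turn [-0.     0.    -0.626] shift [ 0.915 -0.272 -0.017]
turn [ 0.     0.    -0.626] shift [ 0.935  0.192 -0.017]
turn [0. 0. 0.] shift [ 0.734  0.611 -0.017]
```

step_arm(moves=[[[0, 0, -0.626], [0.678, -0.672, -0.017], 0.5], [[0, 0, -0.626], [0.678, -0.672, -0.017], 0.5], [[0, 0, -0.626], [0.678, -0.672, -0.017], 0.5], [[0, 0, -0.626], [0.678, -0.672, -0.017], 0.5]], squeeze=25)

```text
clock: 1.6
eef_pos: [321.3, -392.7, 234.7]
tcp_rot: [-3.141, -0.0, 0.91]
contact_force: [-0.2, 0.4, -0.9]
opening: 0.746
grasp_force: 0.0
```

step_arm(moves=[[[0, 0, -0.626], [0.915, -0.272, -0.017], 0.5], [[0, 0, -0.626], [0.915, -0.272, -0.017], 0.5], [[0, 0, -0.626], [0.915, -0.272, -0.017], 0.5], [[0, 0, -0.626], [0.915, -0.272, -0.017], 0.5]])

```text
clock: 2.0
eef_pos: [391.8, -215.3, 238.4]
tcp_rot: [3.141, -0.0, 1.402]
contact_force: [1.4, -0.5, 0.8]
opening: 0.751
grasp_force: 0.0
```

step_arm(moves=[[[0, 0, -0.626], [0.935, 0.192, -0.017], 0.5], [[0, 0, -0.626], [0.935, 0.192, -0.017], 0.5], [[0, 0, -0.626], [0.935, 0.192, -0.017], 0.5], [[0, 0, -0.626], [0.935, 0.192, -0.017], 0.5]])

```text
clock: 2.4
eef_pos: [462.3, -37.6, 241.9]
tcp_rot: [3.141, 0.0, 1.894]
contact_force: [0.6, -1.0, 0.6]
opening: 0.753
grasp_force: 0.0
```

step_arm(moves=[[[0, 0, 0], [0.734, 0.611, -0.017], 0.5], [[0, 0, 0], [0.734, 0.611, -0.017], 0.5], [[0, 0, 0], [0.734, 0.611, -0.017], 0.5], [[0, 0, 0], [0.734, 0.611, -0.017], 0.5], [[0, 0, 0], [0.734, 0.611, -0.017], 0.5]])

```text
clock: 2.9
eef_pos: [533.7, 141.9, 245.0]
tcp_rot: [3.14, -0.001, 1.891]
contact_force: [-0.3, -0.4, -0.3]
opening: 0.752
grasp_force: 0.0
```

```bash
python3 - <<'E'
from h import *
st();im=snap("top","t1");snap("scene","s1")
a=cv2.imread("pics/s1.png")[130:270,220:390];b=im[190:330,180:340,::-1]
cv2.imwrite("pics/c1.png",np.hstack([cv2.resize(a,(400,330)),cv2.resize(b,(390,330))]))
E
```

```text
{'clock': 2.9, 'qpos': [0.256, 0.226, 1.777, 0.001, 1.137, -0.065], 'eef_pos': [533.745, 141.897, 245.041], 'tcp_rot': [3.14, -0.001, 1.891], 'contact_force': [-0.271, -0.42, -0.261], 'opening': 0.752, 'grasp_force': 0.0}
```

View pics/c1.png

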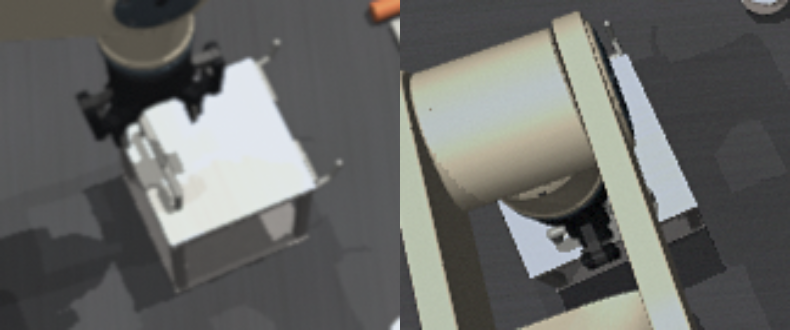

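step_arm(moves=[[[0, 0, 0], [0, -0.01, 0.2], 0.0], [[0, 0, 0], [0, -0.01, 0.37], -0.2], [[0, 0, 0], [0, -0.01, 0.37], -0.4], [[0, 0, 0], [0, -0.01, 0.37], -0.6], [[0, 0, 0], [0, -0.01, 0.37], -0.7]], squeeze=25)

```text
clock: 3.5
eef_pos: [531.3, 136.6, 172.8]
tcp_rot: [3.139, 0.0, 1.887]
contact_force: [0.4, 0.8, 0.3]
opening: 0.15
grasp_force: 0.0
```

step_arm(moves=[[[0, 0, 0], [0, 0, 0], -0.9], [[0, 0, 0], [0, 0, 0], -1], [[0, 0, 0], [0, 0, 0], -1], [[0, 0, 0], [0, 0, 0], -1]])

```text
clock: 3.9
eef_pos: [531.4, 136.8, 171.8]
tcp_rot: [3.139, 0.001, 1.888]
contact_force: [5.7, -2.5, 0.0]
opening: 0.101
grasp_force: 24.7
```

step_arm(moves=[[[0, 0, 0], [0, 0.01, -0.035], -1], [[0, 0, 0], [0, 0.021, -0.069], -1], [[0, 0, 0], [0, 0.035, -0.103], -1], [[0, 0, 0], [0, 0.05, -0.136], -1], [[0, 0, 0], [0, 0.067, -0.168], -1], [[0, 0, 0], [0, 0.084, -0.199], -1], [[0, 0, 0], [0, 0.104, -0.229], -1], [[0, 0, 0], [0, 0.125, -0.258], -1]])

```text
clock: 4.7
eef_pos: [553.9, 144.5, 221.8]
tcp_rot: [-3.141, 0.0, 1.888]
contact_force: [5.0, -2.1, -9.7]
opening: 0.102
grasp_force: 24.3
```

```bash
python3 - <<'E'
from h import *
st()
for th0 in(.4,):
  f=lambda t:np.array([-140*np.cos(t)+36*np.sin(t),140*np.sin(t)+36*np.cos(t)])
  for a,b,n in((.4,.9,8),(.9,1.3,8),(1.3,1.5,6),(1.5,1.9,8)):
    print(a,b,[[round(float(x),3) for x in (f(a+(b-a)*(k+1)/n)-f(a))/200*[1,-1]] for k in range(n)])
E
```

```text
{'clock': 4.7, 'qpos': [0.253, 0.282, 1.757, -0.001, 1.104, -0.064], 'eef_pos': [553.862, 144.46, 221.816], 'tcp_rot': [-3.141, 0.0, 1.888], 'contact_force': [4.988, -2.113, -9.737], 'opening': 0.102, 'grasp_force': 24.287}
0.4 0.9 [[0.029, -0.035], [0.059, -0.068], [0.092, -0.099], [0.126, -0.129], [0.163, -0.155], [0.201, -0.18], [0.24, -0.202], [0.281, -0.222]]
0.9 1.3 [[0.033, -0.014], [0.067, -0.026], [0.102, -0.037], [0.137, -0.045], [0.172, -0.052], [0.208, -0.057], [0.244, -0.061], [0.28, -0.062]]
1.3 1.5 [[0.024, -0.0], [0.048, 0.001], [0.072, 0.002], [0.096, 0.005], [0.12, 0.008], [0.144, 0.012]]
1.5 1.9 [[0.035, 0.007], [0.07, 0.017], [0.105, 0.027], [0.139, 0.04], [0.172, 0.054], [0.204, 0.07], [0.236, 0.088], [0.267, 0.107]]
```

Lid rises cleanly. Continue the arc.

step_arm(moves=[[[0, 0, 0], [0, 0.029, -0.035], -1], [[0, 0, 0], [0, 0.059, -0.068], -1], [[0, 0, 0], [0, 0.092, -0.099], -1], [[0, 0, 0], [0, 0.126, -0.129], -1], [[0, 0, 0], [0, 0.163, -0.155], -1], [[0, 0, 0], [0, 0.201, -0.18], -1], [[0, 0, 0], [0, 0.24, -0.202], -1], [[0, 0, 0], [0, 0.281, -0.222], -1]])

```text
clock: 5.5
eef_pos: [606.7, 162.4, 268.5]
tcp_rot: [-3.14, -0.001, 1.888]
contact_force: [-8.3, -2.1, 6.2]
opening: 0.103
grasp_force: 24.9
```

step_arm(moves=[[[0, 0, 0], [0, 0.033, -0.014], -1], [[0, 0, 0], [0, 0.067, -0.026], -1], [[0, 0, 0], [0, 0.102, -0.037], -1], [[0, 0, 0], [0, 0.137, -0.045], -1], [[0, 0, 0], [0, 0.172, -0.052], -1], [[0, 0, 0], [0, 0.208, -0.057], -1], [[0, 0, 0], [0, 0.244, -0.061], -1], [[0, 0, 0], [0, 0.28, -0.062], -1]])

```text
clock: 6.3
eef_pos: [660.9, 180.7, 281.3]
tcp_rot: [3.14, -0.001, 1.888]
contact_force: [-4.9, 0.7, 3.6]
opening: 0.107
grasp_force: 25.6
```

```bash
python3 - <<'E'
from h import *
st();im=snap("top","t2");snap("scene","s2")
a=cv2.imread("pics/s2.png")[60:270,220:430];b=im[130:330,140:340,::-1]
cv2.imwrite("pics/c2.png",np.hstack([cv2.resize(a,(400,400)),cv2.resize(b,(390,400))]))
E
```

```text
{'clock': 6.3, 'qpos': [0.264, 0.408, 1.44, 0.001, 1.293, -0.054], 'eef_pos': [660.864, 180.707, 281.284], 'tcp_rot': [3.14, -0.001, 1.888], 'contact_force': [-4.942, 0.664, 3.566], 'opening': 0.107, 'grasp_force': 25.58}
```

View pics/c2.png

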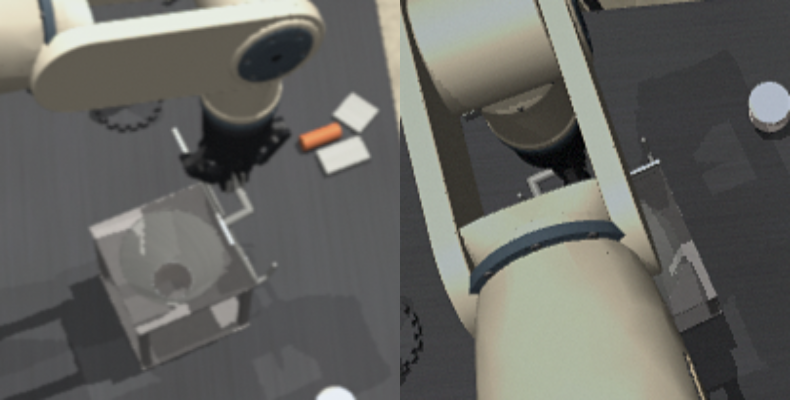

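step_arm(moves=[[[0, 0, 0], [0, 0.024, 0], -1], [[0, 0, 0], [0, 0.048, 0.001], -1], [[0, 0, 0], [0, 0.072, 0.002], -1], [[0, 0, 0], [0, 0.096, 0.005], -1], [[0, 0, 0], [0, 0.12, 0.008], -1], [[0, 0, 0], [0, 0.144, 0.012], -1]])

```text
clock: 7.0
eef_pos: [688.2, 189.9, 278.0]
tcp_rot: [3.141, -0.002, 1.888]
contact_force: [-3.5, 3.7, 5.2]
opening: 0.101
grasp_force: 25.9
```

step_arm(moves=[[[0, 0, 0], [0, 0.012, 0.002], -1], [[0, 0, 0], [0, 0.024, 0.005], -1], [[0, 0, 0], [0, 0.035, 0.008], -1], [[0, 0, 0], [0, 0.047, 0.011], -1], [[0, 0, 0], [0, 0.058, 0.014], -1]])

```text
clock: 7.5
eef_pos: [699.0, 193.6, 275.0]
tcp_rot: [3.141, -0.002, 1.888]
contact_force: [-4.3, 3.4, 4.3]
opening: 0.103
grasp_force: 26.2
```

step_arm(moves=[[[0, 0, 0], [0, 0.009, 0.002], -1], [[0, 0, 0], [0, 0.018, 0.005], -1], [[0, 0, 0], [0, 0.026, 0.007], -1], [[0, 0, 0], [0, 0.034, 0.009], -1]])

```text
clock: 7.9
eef_pos: [705.3, 195.8, 272.9]
tcp_rot: [3.141, -0.002, 1.888]
contact_force: [-5.2, 3.4, 2.3]
opening: 0.106
grasp_force: 26.1
```

step_arm(moves=[[[0, 0, 0], [0, 0.009, 0.003], -1], [[0, 0, 0], [0, 0.017, 0.005], -1], [[0, 0, 0], [0, 0.025, 0.008], -1], [[0, 0, 0], [0, 0.034, 0.011], -1]])

```text
clock: 8.3
eef_pos: [711.6, 197.8, 270.8]
tcp_rot: [-3.142, -0.002, 1.888]
contact_force: [-5.3, 3.3, 7.0]
opening: 0.106
grasp_force: 32.6
```

step_arm(moves=[[[0, 0, 0], [0, 0.009, 0.003], -1], [[0, 0, 0], [0, 0.017, 0.006], -1], [[0, 0, 0], [0, 0.025, 0.009], -1]])

```text
clock: 8.6
eef_pos: [715.4, 199.1, 269.7]
tcp_rot: [-3.14, -0.002, 1.888]
contact_force: [-9.6, 3.4, 12.1]
opening: 0.103
grasp_force: 53.3
```

step_arm(moves=[[[0, 0, 0], [0, 0.009, 0.003], -1], [[0, 0, 0], [0, 0.017, 0.006], -1], [[0, 0, 0], [0, 0.025, 0.009], -1]])

```text
clock: 8.9
eef_pos: [718.7, 200.2, 268.6]
tcp_rot: [-3.136, -0.002, 1.888]
contact_force: [-16.3, 0.4, 20.0]
opening: 0.095
grasp_force: 71.5
```

step_arm(moves=[[[0, 0, 0], [0, -0.008, -0.003], -0.8], [[0, 0, 0], [0, -0.006, -0.003], -0.65], [[0, 0, 0], [0, -0.006, -0.003], -0.65], [[0, 0, 0], [0, 0.003, -0.05], -0.65], [[0, 0, 0], [0, 0.022, -0.15], -0.65], [[0, 0, 0], [0, 0.045, -0.3], -0.65], [[0, 0, 0], [0, 0.06, -0.45], -0.65], [[0, 0, 0], [0, 0.06, -0.45], -1]])

```text
clock: 9.7
eef_pos: [735.4, 204.1, 362.2]
tcp_rot: [3.132, 0.0, 1.888]
contact_force: [0.1, 0.2, 1.4]
opening: 0.023
grasp_force: 0.0
```

```bash
python3 - <<'E'
from h import *
st();im=snap("top","t3");snap("scene","s3")
for n in("lid_handle","lid_hinge"):
  for c in("scene","top"):print(n,c,[(np.round(e["xy"],1).tolist(),round(e["conf"],2)) for e in imaging.mark_of(c,n)[:2]])
a=cv2.imread("pics/s3.png")[60:270,220:430];b=im[130:330,140:340,::-1]
cv2.imwrite("pics/c3.png",np.hstack([cv2.resize(a,(400,400)),cv2.resize(b,(390,400))]))
E
```

```text
{'clock': 9.7, 'qpos': [0.269, 0.496, 1.137, 0.0, 1.5, -0.048], 'eef_pos': [735.375, 204.107, 362.231], 'tcp_rot': [3.132, 0.0, 1.888], 'contact_force': [0.1, 0.164, 1.414], 'opening': 0.023, 'grasp_force': 0.0}
lid_handle scene [([368.1, 146.2], 0.75)]
lid_handle top []
lid_hinge scene [([339.7, 182.1], 0.78)]
lid_hinge top [([240.3, 227.8], 0.67)]
```

View pics/c3.png

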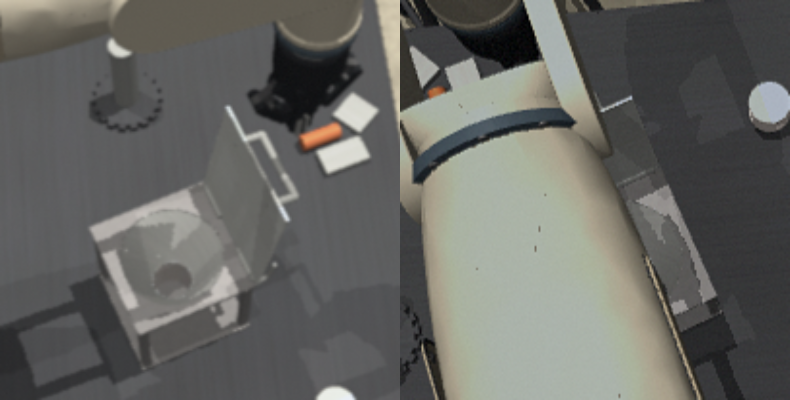

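step_arm(moves=[[[0, 0, 0], [0, -0.2, 0], -1], [[0, 0, 0], [0, -0.4, 0], -1], [[0, 0, 0], [0, -0.5, 0.05], -1], [[0, 0, 0], [0, -0.5, 0.2], -1], [[0, 0, 0], [0, -0.5, 0.36], -1], [[0, 0, 0], [0, -0.45, 0.36], -1], [[0, 0, 0], [0, -0.42, 0.36], -1], [[0, 0, 0], [0, -0.4, 0.36], -1]])

```text
clock: 10.8
eef_pos: [658.5, 179.0, 286.0]
tcp_rot: [3.139, 0.0, 1.888]
contact_force: [0.3, -0.3, 0.7]
opening: -0.001
grasp_force: 0.0
```

step_arm(moves=[[[0, 0, 0], [0, 0.012, 0], -1], [[0, 0, 0], [0, 0.024, 0], -1], [[0, 0, 0], [0, 0.036, 0], -1]])

```text
clock: 11.1
eef_pos: [663.9, 180.8, 285.1]
tcp_rot: [3.141, 0.0, 1.888]
contact_force: [-0.2, 0.6, -1.2]
opening: 0.001
grasp_force: 0.0
```

step_arm(moves=[[[0, 0, 0], [0, 0.01, 0], -1], [[0, 0, 0], [0, 0.02, 0], -1], [[0, 0, 0], [0, 0.03, 0], -1]])

```text
clock: 11.4
eef_pos: [669.3, 182.6, 284.6]
tcp_rot: [-3.142, -0.0, 1.888]
contact_force: [-0.0, 0.4, -0.5]
opening: -0.001
grasp_force: 0.0
```

step_arm(moves=[[[0, 0, 0], [0, 0.01, 0], -1], [[0, 0, 0], [0, 0.02, 0], -1], [[0, 0, 0], [0, 0.03, 0], -1]])

```text
clock: 11.7
eef_pos: [674.7, 184.3, 284.3]
tcp_rot: [-3.14, -0.0, 1.888]
contact_force: [-2.5, -0.3, -0.2]
opening: 0.001
grasp_force: 1.3
```

step_arm(moves=[[[0, 0, 0], [0, 0.01, 0], -1], [[0, 0, 0], [0, 0.02, 0], -1], [[0, 0, 0], [0, 0.025, 0], -1]])

```text
clock: 12.0
eef_pos: [679.5, 185.9, 284.1]
tcp_rot: [-3.141, -0.0, 1.888]
contact_force: [-3.3, -1.0, -0.8]
opening: 0.003
grasp_force: 1.3
```

step_arm(moves=[[[0, 0, 0], [0, 0.01, 0], -1], [[0, 0, 0], [0, 0.02, 0], -1]])

```text
clock: 12.2
eef_pos: [682.9, 187.0, 284.3]
tcp_rot: [-3.14, -0.0, 1.888]
contact_force: [-11.0, -2.7, 2.3]
opening: 0.002
grasp_force: 5.9
```

step_arm(moves=[[[0, 0, 0], [0, 0.006, 0], -1], [[0, 0, 0], [0, 0.012, 0], -1], [[0, 0, 0], [0, 0.012, 0], -1]])

```text
clock: 12.5
eef_pos: [683.1, 187.1, 284.3]
tcp_rot: [-3.135, -0.0, 1.888]
contact_force: [-14.6, -4.3, 4.6]
opening: 0.001
grasp_force: 8.3
```

```bash
python3 - <<'E'
from h import *
np.set_printoptions(precision=1,suppress=True)
for c,f,(y0,y1,x0,x1) in(("scene","s0",(310,350,235,290)),("top","t0",(288,345,375,410))):
    im=cv2.imread(f"pics/{f}.png")[y0:y1,x0:x1].astype(int)
    m=(im[:,:,2]-im[:,:,0]>60)
    yy,xx=np.nonzero(m);pts=np.c_[xx+x0,yy+y0]
    W=np.array([atz(c,p,35)[:2] for p in pts]);mu=W.mean(0);d=np.linalg.svd(W-mu)[2][0];d*=np.sign(d[0])
    t=(W-mu)@d;print(c,len(W),"mid",mu,"yaw deg",np.degrees(np.arctan2(d[1],d[0])),"len",np.ptp(t),"ends mid",mu+d*(t.max()+t.min())/2)
s=telemetry.sense();p=np.array(s["eef_pos"]);u=np.array([.95,.3115,0])
E
```

```text
scene 228 mid [ 442.5 -154.5] yaw deg 4.009031672609964 len 101.34452926259723 ends mid [ 442.8 -154.5]
top 235 mid [ 438.  -152.5] yaw deg 3.774161309453024 len 102.98245117938949 ends mid [ 438.6 -152.5]
```

step_arm(moves=[[[0, 0, 0], [0, -0.1, -0.05], -1], [[0, 0, 0], [0, -0.3, -0.2], -0.5], [[0, 0, 0], [0, -0.5, -0.2], 0], [[0, 0, 0], [0, -0.7, -0.2], 0], [[0, 0, 0], [0, -0.8, -0.2], 0], [[0, 0, 0], [0, -0.8, -0.2], 0]])

```text
clock: 13.1
eef_pos: [532.6, 137.7, 325.7]
tcp_rot: [3.139, 0.0, 1.888]
contact_force: [-0.1, 0.7, 0.3]
opening: 0.496
grasp_force: 0.0
```

```bash
cat >> h.py <<'E'
def lean(psi,b): return down(psi)*R.from_euler("y",b)   # tool leaning forward by b along heading psi
E
python3 - <<'E'
from h import *
psi=.068;b=np.radians(30);o=lean(psi,b);z=o.apply([0,0,1])
g=np.array([443,-154.2,30])+19*z;print(g)
pre=g-90*z
s=telemetry.sense();p0=np.array(s["eef_pos"])
y0=s["tcp_rot"][2]
w=[(p0+(np.array([pre[0],pre[1],180])-p0)*k/3,down(y0+(psi-y0)*k/3)) for k in(1,2,3)]
plan(w+[(pre,o),(g,o)])
E
```

```text
[ 452.47804446 -153.55449774   13.54551733]
turn [ 0.003 -0.001  0.772] shift [-0.401 -0.351  0.242]
turn [ 0.    -0.     0.772] shift [-0.53  -0.059  0.243]
turn [ 0.    -0.     0.772] shift [-0.469  0.253  0.243]
turn [-0.     0.667  0.   ] shift [ 0.    -0.     0.443]
turn [0. 0. 0.] shift [0.   0.   0.45]
```

step_arm(moves=[[[0, 0, 0.772], [-0.401, -0.351, 0.242], 0], [[0, 0, 0.772], [-0.401, -0.351, 0.242], 0], [[0, 0, 0.772], [-0.401, -0.351, 0.242], 0], [[0, 0, 0.772], [-0.401, -0.351, 0.242], 0], [[0, 0, 0.772], [-0.401, -0.351, 0.242], 0]])

```text
clock: 13.6
eef_pos: [493.5, 39.7, 276.4]
tcp_rot: [3.14, -0.001, 1.278]
contact_force: [-0.2, 0.0, -0.3]
opening: 0.501
grasp_force: 0.0
```

step_arm(moves=[[[0, 0, 0.772], [-0.53, -0.059, 0.243], 0], [[0, 0, 0.772], [-0.53, -0.059, 0.243], 0], [[0, 0, 0.772], [-0.53, -0.059, 0.243], 0], [[0, 0, 0.772], [-0.53, -0.059, 0.243], 0], [[0, 0, 0.772], [-0.53, -0.059, 0.243], 0]])

```text
clock: 14.1
eef_pos: [451.7, -58.5, 227.8]
tcp_rot: [3.141, -0.001, 0.676]
contact_force: [0.2, 0.1, 0.1]
opening: 0.501
grasp_force: 0.0
```

step_arm(moves=[[[0, 0, 0.772], [-0.469, 0.253, 0.243], 0], [[0, 0, 0.772], [-0.469, 0.253, 0.243], 0], [[0, 0, 0.772], [-0.469, 0.253, 0.243], 0], [[0, 0, 0.772], [-0.469, 0.253, 0.243], 0], [[0, 0, 0.772], [-0.469, 0.253, 0.243], 0], [[0, 0, 0.772], [-0.469, 0.253, 0.243], 0]])

```text
clock: 14.7
eef_pos: [410.1, -156.2, 179.3]
tcp_rot: [3.141, -0.001, 0.078]
contact_force: [0.5, -0.3, 0.7]
opening: 0.5
grasp_force: 0.0
```

step_arm(moves=[[[0, 0.667, 0], [0, 0, 0.443], 0], [[0, 0.667, 0], [0, 0, 0.443], 0], [[0, 0.667, 0], [0, 0, 0.443], 0], [[0, 0.667, 0], [0, 0, 0.443], 0], [[0, 0.667, 0], [0, 0, 0.443], 0]])

```text
clock: 15.2
eef_pos: [415.5, -142.4, 93.0]
tcp_rot: [-3.097, -0.426, 0.086]
contact_force: [1.0, 0.8, 0.3]
opening: 0.503
grasp_force: 0.0
```

```bash
python3 - <<'E'
from h import *
psi=.068;o=lean(psi,np.radians(30));z=o.apply([0,0,1])
g=np.array([443,-154.2,30])+19*z
st();print(o.as_euler("xyz"));plan([(g,o)])
a=snap("scene","s4")[270:390,200:360,::-1];b=snap("top","t4")[220:340,310:470,::-1]
for c in("scene","top"):print(c,[(np.round(e["xy"],1).tolist(),round(e["conf"],2)) for n in("scoop_nose","scoop_grip") for e in imaging.mark_of(c,n)[:2]])
cv2.imwrite("pics/c4.png",np.vstack([cv2.resize(a,(400,300)),cv2.resize(b,(400,300))]))
E
```

```text
{'clock': 15.2, 'qpos': [-0.556, 0.187, 2.383, 0.874, 0.378, 0.128], 'eef_pos': [415.481, -142.382, 92.968], 'tcp_rot': [-3.097, -0.426, 0.086], 'contact_force': [0.995, 0.757, 0.298], 'opening': 0.503, 'grasp_force': 0.0}
[ 3.14159265 -0.52359878  0.068     ]
turn [-0.067  0.125  0.018] shift [-0.001  0.091  0.432]
scene [([322.7, 323.4], 0.61), ([264.3, 333.6], 0.58), ([371.6, 145.8], 0.56)]
top [([381.6, 261.0], 0.85), ([393.2, 314.5], 0.89)]
```

View pics/c4.png

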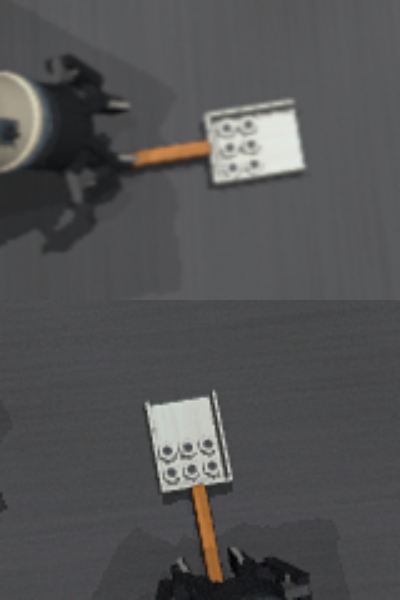

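```bash
python3 - <<'E'
from h import *
psi=.068;o=lean(psi,np.radians(15));z=o.apply([0,0,1])
g=np.array([443,-154.2,30])+19*z;print(g)
plan([(g-60*z,o),(g,o)])
E
```

```text
[ 447.90619683 -153.86586344   11.6474093 ]
turn [-0.065 -0.205  0.02 ] shift [0.021 0.074 0.137]
turn [0. 0. 0.] shift [0.  0.  0.3]
```

step_arm(moves=[[[-0.065, -0.205, 0.02], [0.021, 0.074, 0.137], 0], [[-0.065, -0.205, 0.02], [0.021, 0.074, 0.137], 0], [[-0.065, -0.205, 0.02], [0.021, 0.074, 0.137], 0], [[-0.065, -0.205, 0.02], [0.021, 0.074, 0.137], 0]])

```text
clock: 15.9
eef_pos: [434.0, -155.3, 69.6]
tcp_rot: [3.14, -0.263, 0.069]
contact_force: [0.4, 0.2, -0.0]
opening: 0.499
grasp_force: 0.0
```

```bash
python3 - <<'E'
from h import *
psi=.068;o=lean(psi,np.radians(15));z=o.apply([0,0,1])
g=np.array([443,-154.2,30])+19*z
st();plan([(g,o)])
E
```

```text
{'clock': 15.9, 'qpos': [-0.44, 0.268, 2.275, 0.337, 0.387, 0.763], 'eef_pos': [433.988, -155.325, 69.601], 'tcp_rot': [3.14, -0.263, 0.069], 'contact_force': [0.358, 0.247, -0.027], 'opening': 0.499, 'grasp_force': 0.0}
turn [ 0.002 -0.001  0.001] shift [-0.008 -0.003  0.298]
```

step_arm(moves=[[[0, 0, 0], [-0.008, -0.003, 0.15], 0], [[0, 0, 0], [-0.008, -0.003, 0.298], 0], [[0, 0, 0], [-0.008, -0.003, 0.298], -0.3], [[0, 0, 0], [-0.008, -0.003, 0.298], -0.5], [[0, 0, 0], [-0.008, -0.003, 0.298], -0.65], [[0, 0, 0], [-0.008, -0.003, 0.298], -0.8], [[0, 0, 0], [-0.008, -0.003, 0.298], -1], [[0, 0, 0], [-0.008, -0.003, 0.298], -1]], squeeze=80)

```text
clock: 16.7
eef_pos: [445.3, -153.4, 12.1]
tcp_rot: [-3.141, -0.263, 0.065]
contact_force: [-4.8, 0.6, 10.6]
opening: 0.143
grasp_force: 78.7
```

step_arm(moves=[[[0, 0, 0], [0, 0, 0], -1], [[0, 0, 0], [0, 0, 0], -1]])

```text
clock: 16.9
eef_pos: [445.3, -153.4, 12.1]
tcp_rot: [-3.141, -0.263, 0.065]
contact_force: [-5.0, -0.8, 9.5]
opening: 0.151
grasp_force: 78.8
```

```bash
cat >> h.py <<'E'
RG=lean(.066,.263);PG=np.array([445.3,-153.4,12.1]);HG=R.from_euler("z",.068)   # grasp pose, scoop heading then
NOSE=np.array([581.2,-144.7,3.])
def tool(nose,psi,a):
    S=R.from_euler("z",psi)*R.from_euler("y",a)
    D=S*HG.inv();return D.apply(PG-NOSE)+np.array(nose),D*RG
def rows(path,p,q):
    "path: list of (nose,psi,a); printed as rows relative to p,q; returns last pose"
    out=[]
    for n in path:
        w,o=tool(*n);out.append([np.round((q.inv()*o).as_rotvec()/(np.pi/4),3).tolist(),np.round(q.inv().apply(w-p)/200,3).tolist(),-1])
    print(out);return w,o
E
python3 - <<'E'
from h import *
ease=lambda n:[ (1-np.cos(np.pi*(k+1)/n))/2 for k in range(n)]
M=np.array([586.5,155,0]);u=np.array([np.cos(.317),np.sin(.317),0])
p,q=tool(NOSE,.068,0)
A=NOSE+[0,0,150];B=M-25*u+[0,0,195]
p,q=rows([(NOSE+(A-NOSE)*e,.068,0) for e in ease(8)],p,q)
L=[(A+(B-A)*e,.068+(.317-.068)*e,0) for e in ease(16)]
p,q=rows(L[:8],p,q);p,q=rows(L[8:],p,q);print(p,q.as_euler("xyz"))
E
```

```text
[[[0.0, 0.0, 0.0], [0.007, 0.0, -0.028], -1], [[0.0, 0.0, 0.0], [0.029, 0.0, -0.106], -1], [[0.0, 0.0, 0.0], [0.06, 0.0, -0.224], -1], [[0.0, 0.0, 0.0], [0.097, 0.0, -0.362], -1], [[0.0, 0.0, 0.0], [0.135, 0.0, -0.501], -1], [[0.0, 0.0, 0.0], [0.166, 0.0, -0.618], -1], [[0.0, 0.0, 0.0], [0.188, 0.0, -0.697], -1], [[0.0, 0.0, 0.0], [0.195, 0.0, -0.724], -1]]
[[[0.001, -0.0, -0.003], [0.001, -0.012, -0.002], -1], [[0.003, 0.0, -0.012], [0.002, -0.049, -0.008], -1], [[0.007, 0.0, -0.026], [0.005, -0.109, -0.017], -1], [[0.012, 0.0, -0.045], [0.009, -0.189, -0.029], -1], [[0.018, 0.0, -0.068], [0.014, -0.287, -0.045], -1], [[0.025, 0.0, -0.094], [0.02, -0.399, -0.062], -1], [[0.033, -0.0, -0.123], [0.027, -0.52, -0.08], -1], [[0.041, 0.0, -0.153], [0.034, -0.647, -0.1], -1]]
[[[0.008, -0.0, -0.03], [0.023, -0.125, -0.015], -1], [[0.016, -0.0, -0.059], [0.045, -0.245, -0.029], -1], [[0.023, 0.0, -0.085], [0.066, -0.356, -0.043], -1], [[0.029, -0.0, -0.108], [0.085, -0.453, -0.054], -1], [[0.034, -0.0, -0.127], [0.101, -0.533, -0.063], -1], [[0.038, -0.0, -0.141], [0.112, -0.592, -0.07], -1], [[0.04, -0.0, -0.15], [0.119, -0.628, -0.074], -1], [[0.041, -0.0, -0.153], [0.122, -0.641, -0.076], -1]]
[433.18085825 105.28487158 204.1       ] [ 3.14159265 -0.263       0.315     ]
```

step_arm(moves=[[[0, 0, 0], [0.007, 0, -0.028], -1], [[0, 0, 0], [0.029, 0, -0.106], -1], [[0, 0, 0], [0.06, 0, -0.224], -1], [[0, 0, 0], [0.097, 0, -0.362], -1], [[0, 0, 0], [0.135, 0, -0.501], -1], [[0, 0, 0], [0.166, 0, -0.618], -1], [[0, 0, 0], [0.188, 0, -0.697], -1], [[0, 0, 0], [0.195, 0, -0.724], -1]])

```text
clock: 17.7
eef_pos: [446.0, -153.8, 163.2]
tcp_rot: [3.141, -0.265, 0.065]
contact_force: [0.6, 0.5, -3.3]
opening: 0.147
grasp_force: 78.3
```

```bash
python3 - <<'E'
from h import *
np.set_printoptions(precision=1,suppress=True)
st()
a=snap("scene","s5")[270:390,220:380,::-1];b=snap("top","t5")[220:340,320:480,::-1]
m={c:{n:imaging.mark_of(c,n)[:1] for n in("scoop_nose","scoop_grip","scoop")} for c in("scene","top")}
for n in("scoop_nose","scoop_grip","scoop"):
    A,B=m["scene"][n],m["top"][n]
    if A and B:print(n,*tri(A[0]["xy"],B[0]["xy"]),A[0]["conf"],B[0]["conf"])
cv2.imwrite("pics/c5.png",np.vstack([cv2.resize(a,(400,300)),cv2.resize(b,(400,300))]))
E
```

```text
{'clock': 17.7, 'qpos': [-0.425, 0.093, 2.185, 0.207, 0.639, 0.928], 'eef_pos': [445.956, -153.839, 163.206], 'tcp_rot': [3.141, -0.265, 0.065], 'contact_force': [0.556, 0.458, -3.345], 'opening': 0.147, 'grasp_force': 78.259}
scoop_grip [ 447.7 -155.2  163.1] 12.489949747893617 0.86 0.56
scoop [ 541.9 -144.8  135.7] 1.9897923223242835 0.65 0.63
```

View pics/c5.png

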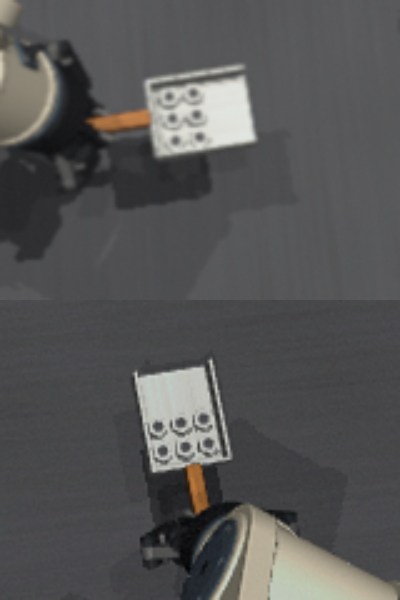

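step_arm(moves=[[[0.001, 0, -0.003], [0.001, -0.012, -0.002], -1], [[0.003, 0, -0.012], [0.002, -0.049, -0.008], -1], [[0.007, 0, -0.026], [0.005, -0.109, -0.017], -1], [[0.012, 0, -0.045], [0.009, -0.189, -0.029], -1], [[0.018, 0, -0.068], [0.014, -0.287, -0.045], -1], [[0.025, 0, -0.094], [0.02, -0.399, -0.062], -1], [[0.033, 0, -0.123], [0.027, -0.52, -0.08], -1], [[0.041, 0, -0.153], [0.034, -0.647, -0.1], -1]])

```text
clock: 18.9
eef_pos: [437.8, -22.6, 182.6]
tcp_rot: [-3.14, -0.262, 0.191]
contact_force: [1.1, 1.0, -3.0]
opening: 0.146
grasp_force: 78.2
```

step_arm(moves=[[[0.008, 0, -0.03], [0.023, -0.125, -0.015], -1], [[0.016, 0, -0.059], [0.045, -0.245, -0.029], -1], [[0.023, 0, -0.085], [0.066, -0.356, -0.043], -1], [[0.029, 0, -0.108], [0.085, -0.453, -0.054], -1], [[0.034, 0, -0.127], [0.101, -0.533, -0.063], -1], [[0.038, 0, -0.141], [0.112, -0.592, -0.07], -1], [[0.04, 0, -0.15], [0.119, -0.628, -0.074], -1], [[0.041, 0, -0.153], [0.122, -0.641, -0.076], -1]])

```text
clock: 19.7
eef_pos: [433.1, 106.3, 203.7]
tcp_rot: [-3.14, -0.262, 0.315]
contact_force: [0.4, 0.2, -3.1]
opening: 0.145
grasp_force: 78.2
```

```bash
python3 - <<'E'
from h import *
st();snap("scene","s6")
cv2.imwrite("pics/c6.png",cv2.resize(cv2.imread("pics/s6.png")[80:290,200:430],(690,600)))
print(imaging.mark_of("scene","scoop_nose")[:2],imaging.mark_of("scene","feeder_mouth")[:2])
M=np.array([586.5,155,0]);u=np.array([np.cos(.317),np.sin(.317),0])
s=telemetry.sense();p=np.array(s["eef_pos"]);q=R.from_euler("xyz",s["tcp_rot"])
B=M-25*u+[0,0,195];C=M-25*u+[0,0,160]
print(tool(B,.317,0)[0])
for a,b,z0,z1 in((0,22,195,162),(22,44,162,160),(44,66,160,160)):
    p,q=rows([(B+[0,0,z0-195+(z1-z0)*(k+1)/8],.317,np.radians(a+(b-a)*(k+1)/8)) for k in range(8)],p,q);print(p)
E
```

```text
{'clock': 19.7, 'qpos': [0.216, -0.031, 2.201, 0.042, 0.711, 1.443], 'eef_pos': [433.057, 106.306, 203.651], 'tcp_rot': [-3.14, -0.262, 0.315], 'contact_force': [0.447, 0.166, -3.055], 'opening': 0.145, 'grasp_force': 78.206}
[{'xy': [302.3, 192.2], 'conf': 0.59}] [{'xy': [310.6, 194.3], 'conf': 0.66}]
[433.18085825 105.28487158 204.1       ]
[[[-0.002, -0.06, -0.001], [0.007, 0.0, -0.014], -1], [[-0.002, -0.121, -0.001], [0.014, 0.0, -0.024], -1], [[-0.002, -0.182, -0.001], [0.023, 0.0, -0.034], -1], [[-0.002, -0.243, -0.001], [0.033, 0.0, -0.043], -1], [[-0.002, -0.304, -0.001], [0.045, 0.0, -0.051], -1], [[-0.003, -0.365, -0.001], [0.058, -0.0, -0.058], -1], [[-0.003, -0.426, -0.001], [0.072, -0.0, -0.065], -1], [[-0.003, -0.487, -0.001], [0.087, -0.0, -0.07], -1]]
[445.8417565  109.43844695 221.45019928]
[[[-0.0, -0.061, -0.0], [0.011, -0.0, -0.029], -1], [[-0.0, -0.122, -0.0], [0.024, -0.0, -0.058], -1], [[-0.0, -0.183, -0.0], [0.039, -0.0, -0.087], -1], [[-0.0, -0.244, -0.0], [0.055, -0.0, -0.114], -1], [[-0.001, -0.306, -0.0], [0.072, -0.0, -0.141], -1], [[-0.001, -0.367, -0.0], [0.09, -0.0, -0.167], -1], [[-0.001, -0.428, -0.0], [0.11, -0.0, -0.192], -1], [[-0.001, -0.489, -0.0], [0.131, -0.0, -0.216], -1]]
[475.50247559 119.16903871 261.14252986]
[[[-0.0, -0.061, -0.0], [0.011, -0.0, -0.031], -1], [[-0.0, -0.122, -0.0], [0.024, -0.0, -0.061], -1], [[-0.0, -0.183, -0.0], [0.038, -0.0, -0.09], -1], [[-0.0, -0.244, -0.0], [0.054, -0.0, -0.119], -1], [[-0.001, -0.306, -0.0], [0.071, -0.0, -0.147], -1], [[-0.001, -0.367, -0.0], [0.089, -0.0, -0.174], -1], [[-0.001, -0.428, -0.0], [0.109, -0.0, -0.201], -1], [[-0.001, -0.489, -0.0], [0.13, -0.0, -0.226], -1]]
[517.84345703 133.05955848 288.1052421 ]
```

View pics/c6.png

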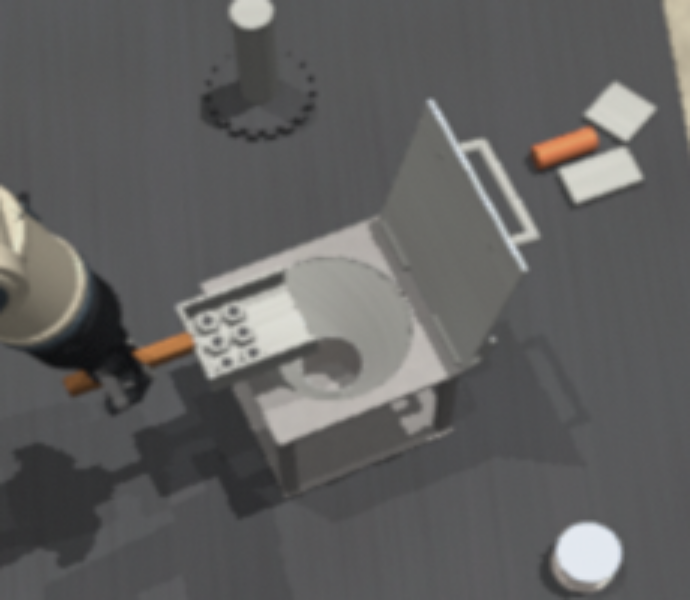

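step_arm(moves=[[[0, -0.06, 0], [0.007, 0, -0.014], -1], [[0, -0.121, 0], [0.014, 0, -0.024], -1], [[0, -0.182, 0], [0.023, 0, -0.034], -1], [[0, -0.243, 0], [0.033, 0, -0.043], -1], [[0, -0.304, 0], [0.045, 0, -0.051], -1], [[0, -0.365, 0], [0.058, 0, -0.058], -1], [[0, -0.426, 0], [0.072, 0, -0.065], -1], [[0, -0.487, 0], [0.087, 0, -0.07], -1]])

```text
clock: 20.65
eef_pos: [446.3, 108.9, 221.6]
tcp_rot: [-3.14, 0.122, 0.313]
contact_force: [-0.4, -0.2, -3.6]
opening: 0.15
grasp_force: 78.2
```

step_arm(moves=[[[0, -0.061, 0], [0.011, 0, -0.029], -1], [[0, -0.122, 0], [0.024, 0, -0.058], -1], [[0, -0.183, 0], [0.039, 0, -0.087], -1], [[0, -0.244, 0], [0.055, 0, -0.114], -1], [[0, -0.306, 0], [0.072, 0, -0.141], -1], [[0, -0.367, 0], [0.09, 0, -0.167], -1], [[0, -0.428, 0], [0.11, 0, -0.192], -1], [[0, -0.489, 0], [0.131, 0, -0.216], -1]])

```text
clock: 21.45
eef_pos: [476.4, 118.5, 261.2]
tcp_rot: [-3.14, 0.505, 0.314]
contact_force: [-0.2, -0.4, -1.6]
opening: 0.147
grasp_force: 78.3
```

step_arm(moves=[[[0, -0.061, 0], [0.011, 0, -0.031], -1], [[0, -0.122, 0], [0.024, 0, -0.061], -1], [[0, -0.183, 0], [0.038, 0, -0.09], -1], [[0, -0.244, 0], [0.054, 0, -0.119], -1], [[0, -0.306, 0], [0.071, 0, -0.147], -1], [[0, -0.367, 0], [0.089, 0, -0.174], -1], [[0, -0.428, 0], [0.109, 0, -0.201], -1], [[0, -0.489, 0], [0.13, 0, -0.226], -1]])

```text
clock: 22.25
eef_pos: [519.0, 132.2, 287.9]
tcp_rot: [-3.139, 0.889, 0.315]
contact_force: [0.9, -0.1, -1.5]
opening: 0.152
grasp_force: 78.3
```

```bash
python3 - <<'E'
from h import *
st();snap("scene","s7");snap("top","t7")
a=cv2.imread("pics/s7.png")[100:270,230:400];b=cv2.imread("pics/t7.png")[190:330,180:320]
cv2.imwrite("pics/c7.png",np.hstack([cv2.resize(a,(400,400)),cv2.resize(b,(400,400))]))
for c in("scene","top"):print([(np.round(e["xy"],0).tolist(),round(e["conf"],2)) for e in imaging.mark_of(c,"nut1")[:8]])
E
```

```text
{'clock': 22.25, 'qpos': [0.268, 0.686, 1.247, -0.039, 2.097, 1.522], 'eef_pos': [519.034, 132.232, 287.858], 'tcp_rot': [-3.139, 0.889, 0.315], 'contact_force': [0.855, -0.114, -1.515], 'opening': 0.152, 'grasp_force': 78.348}
[([315.0, 209.0], 0.61), ([317.0, 210.0], 0.51), ([304.0, 212.0], 0.43)]
[]
```

View pics/c7.png

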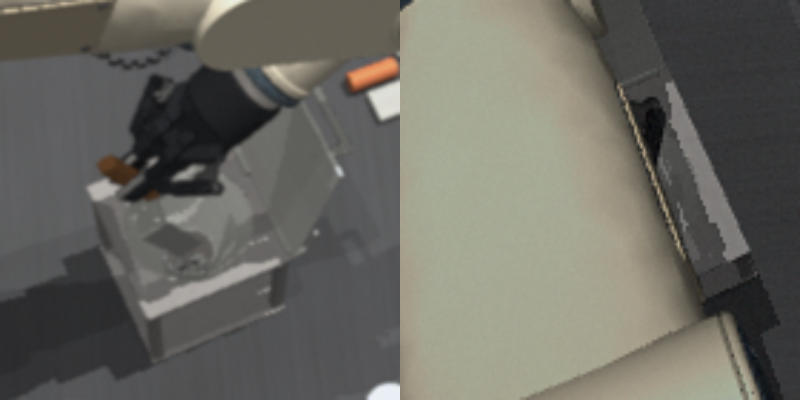

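```bash
python3 - <<'E'
from h import *
ease=lambda n:[ (1-np.cos(np.pi*(k+1)/n))/2 for k in range(n)]
M=np.array([586.5,155,0]);u=np.array([np.cos(.317),np.sin(.317),0])
p,q=tool(M-25*u+[0,0,160],.317,np.radians(66))
N=M-25*u
L=[(N+[0,0,160+(30*(k+1)/13)],.317,np.radians(66*(1-(k+1)/13))) for k in range(13)]
p,q=rows(L[:7],p,q);p,q=rows(L[7:],p,q)
B=L[-1][0];A=NOSE+[0,0,120]
L=[(B+(A-B)*e,.317+(.068-.317)*e,0) for e in ease(12)]
p,q=rows(L[:6],p,q);p,q=rows(L[6:],p,q)
E=NOSE+[0,0,20]
p,q=rows([(A+(E-A)*e,.068,0) for e in ease(5)],p,q);print(p)
E
```

```text
[[[0.0, 0.113, 0.0], [-0.026, 0.0, 0.051], -1], [[0.0, 0.226, 0.0], [-0.047, 0.0, 0.103], -1], [[0.001, 0.338, 0.0], [-0.062, 0.0, 0.156], -1], [[0.001, 0.451, 0.0], [-0.072, 0.0, 0.209], -1], [[0.001, 0.564, 0.0], [-0.077, 0.0, 0.262], -1], [[0.001, 0.677, 0.0], [-0.077, -0.0, 0.314], -1], [[0.002, 0.79, 0.0], [-0.071, -0.0, 0.366], -1]]
[[[0.0, 0.113, 0.0], [-0.02, 0.0, 0.047], -1], [[0.0, 0.226, 0.0], [-0.035, 0.0, 0.095], -1], [[0.001, 0.338, 0.0], [-0.045, 0.0, 0.144], -1], [[0.001, 0.451, 0.0], [-0.049, -0.0, 0.193], -1], [[0.001, 0.564, 0.0], [-0.048, -0.0, 0.242], -1], [[0.001, 0.677, 0.0], [-0.041, -0.0, 0.291], -1]]
[[[-0.001, 0.0, 0.005], [-0.007, 0.021, 0.004], -1], [[-0.006, -0.0, 0.021], [-0.029, 0.084, 0.015], -1], [[-0.012, -0.0, 0.045], [-0.064, 0.183, 0.034], -1], [[-0.021, 0.0, 0.077], [-0.108, 0.312, 0.058], -1], [[-0.031, 0.0, 0.113], [-0.16, 0.462, 0.086], -1], [[-0.041, 0.0, 0.153], [-0.214, 0.624, 0.116], -1]]
[[[-0.011, -0.0, 0.04], [-0.034, 0.166, 0.036], -1], [[-0.021, 0.0, 0.077], [-0.065, 0.32, 0.069], -1], [[-0.029, -0.0, 0.108], [-0.092, 0.453, 0.098], -1], [[-0.036, 0.0, 0.133], [-0.111, 0.555, 0.12], -1], [[-0.04, -0.0, 0.148], [-0.124, 0.619, 0.134], -1], [[-0.041, -0.0, 0.153], [-0.128, 0.641, 0.139], -1]]
[[[0.0, 0.0, 0.0], [-0.012, -0.0, 0.046], -1], [[0.0, 0.0, 0.0], [-0.045, -0.0, 0.167], -1], [[0.0, 0.0, 0.0], [-0.085, -0.0, 0.316], -1], [[0.0, 0.0, 0.0], [-0.118, -0.0, 0.437], -1], [[0.0, 0.0, 0.0], [-0.13, -0.0, 0.483], -1]]
[ 445.3 -153.4   32.1]
```

Tilt back to level over the feeder, then look for nuts left in pan or funnel.

step_arm(moves=[[[0, 0.113, 0], [-0.026, 0, 0.051], -1], [[0, 0.226, 0], [-0.047, 0, 0.103], -1], [[0, 0.338, 0], [-0.062, 0, 0.156], -1], [[0, 0.451, 0], [-0.072, 0, 0.209], -1], [[0, 0.564, 0], [-0.077, 0, 0.262], -1], [[0, 0.677, 0], [-0.077, 0, 0.314], -1], [[0, 0.79, 0], [-0.071, 0, 0.366], -1]])

```text
clock: 23.15
eef_pos: [455.1, 112.1, 253.8]
tcp_rot: [-3.14, 0.261, 0.314]
contact_force: [0.6, -0.6, -1.5]
opening: 0.147
grasp_force: 78.3
```

step_arm(moves=[[[0, 0.113, 0], [-0.02, 0, 0.047], -1], [[0, 0.226, 0], [-0.035, 0, 0.095], -1], [[0, 0.338, 0], [-0.045, 0, 0.144], -1], [[0, 0.451, 0], [-0.049, 0, 0.193], -1], [[0, 0.564, 0], [-0.048, 0, 0.242], -1], [[0, 0.677, 0], [-0.041, 0, 0.291], -1]])

```text
clock: 23.75
eef_pos: [432.7, 104.9, 199.8]
tcp_rot: [-3.14, -0.27, 0.313]
contact_force: [-0.4, 1.3, -1.9]
opening: 0.152
grasp_force: 78.3
```

```bash
python3 - <<'E'
from h import *
st();snap("scene","s8")
print([(np.round(e["xy"],0).tolist(),round(e["conf"],2)) for e in imaging.mark_of("scene","nut1")[:8]])
a=cv2.imread("pics/s8.png")[120:260,230:390]
cv2.imwrite("pics/c8.png",cv2.resize(a,(685,600),interpolation=cv2.INTER_CUBIC))
E
```

```text
{'clock': 23.75, 'qpos': [0.213, -0.03, 2.212, 0.044, 0.691, 1.441], 'eef_pos': [432.653, 104.898, 199.802], 'tcp_rot': [-3.14, -0.27, 0.313], 'contact_force': [-0.352, 1.295, -1.926], 'opening': 0.152, 'grasp_force': 78.286}
[([284.0, 453.0], 0.68), ([316.0, 211.0], 0.6), ([312.0, 208.0], 0.56), ([304.0, 213.0], 0.55)]
```

View pics/c8.png

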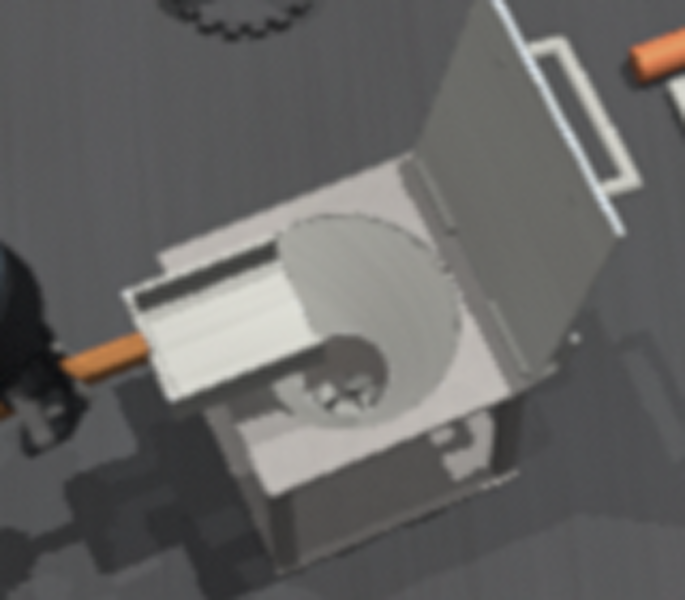

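```bash
python3 - <<'E'
from h import *
for uv in((316,211),(312,208),(304,213)):
    print(uv,[(z,np.round(atz("scene",uv,z)[:2]-[586.5,155]).tolist()) for z in(15,30,45,75)])
E
```

```text
(316, 211) [(15, [18.0, 9.0]), (30, [17.0, 3.0]), (45, [17.0, -3.0]), (75, [16.0, -16.0])]
(312, 208) [(15, [8.0, 19.0]), (30, [7.0, 13.0]), (45, [7.0, 6.0]), (75, [6.0, -6.0])]
(304, 213) [(15, [-15.0, 7.0]), (30, [-15.0, 0.0]), (45, [-15.0, -6.0]), (75, [-16.0, -18.0])]
```

step_arm(moves=[[[-0.001, 0, 0.005], [-0.007, 0.021, 0.004], -1], [[-0.006, 0, 0.021], [-0.029, 0.084, 0.015], -1], [[-0.012, 0, 0.045], [-0.064, 0.183, 0.034], -1], [[-0.021, 0, 0.077], [-0.108, 0.312, 0.058], -1], [[-0.031, 0, 0.113], [-0.16, 0.462, 0.086], -1], [[-0.041, 0, 0.153], [-0.214, 0.624, 0.116], -1]])

```text
clock: 24.45
eef_pos: [440.1, -25.5, 166.4]
tcp_rot: [-3.14, -0.264, 0.189]
contact_force: [1.1, 0.1, -2.1]
opening: 0.151
grasp_force: 78.3
```

step_arm(moves=[[[-0.011, 0, 0.04], [-0.034, 0.166, 0.036], -1], [[-0.021, 0, 0.077], [-0.065, 0.32, 0.069], -1], [[-0.029, 0, 0.108], [-0.092, 0.453, 0.098], -1], [[-0.036, 0, 0.133], [-0.111, 0.555, 0.12], -1], [[-0.04, 0, 0.148], [-0.124, 0.619, 0.134], -1], [[-0.041, 0, 0.153], [-0.128, 0.641, 0.139], -1], [[-0.041, 0, 0.153], [-0.128, 0.641, 0.139], -1]])

```text
clock: 25.15
eef_pos: [445.8, -153.7, 131.9]
tcp_rot: [-3.139, -0.263, 0.064]
contact_force: [0.2, -0.1, -2.9]
opening: 0.146
grasp_force: 78.3
```

```bash
python3 - <<'E'
from h import *
st();snap("scene","s9");a=cv2.imread("pics/s9.png")
print([(np.round(e["xy"],0).tolist(),round(e["conf"],2)) for e in imaging.mark_of("scene","nut1")[:8]])
p,q=tool(NOSE+[0,0,20],.068,0);plan([(p,q),(p-[0,0,20],q)])
E
```

```text
{'clock': 25.15, 'qpos': [-0.426, 0.151, 2.211, 0.237, 0.56, 0.893], 'eef_pos': [445.821, -153.664, 131.867], 'tcp_rot': [-3.139, -0.263, 0.064], 'contact_force': [0.246, -0.06, -2.919], 'opening': 0.146, 'grasp_force': 78.289}
[([312.0, 212.0], 0.48), ([305.0, 212.0], 0.46), ([313.0, 207.0], 0.45), ([312.0, 194.0], 0.15)]
turn [-0.003 -0.    -0.001] shift [-0.131  0.004  0.482]
turn [0. 0. 0.] shift [-0.026 -0.     0.097]
```

step_arm(moves=[[[0, 0, 0], [-0.012, 0, 0.046], -1], [[0, 0, 0], [-0.045, 0, 0.167], -1], [[0, 0, 0], [-0.085, 0, 0.316], -1], [[0, 0, 0], [-0.118, 0.002, 0.437], -1], [[0, 0, 0], [-0.13, 0.003, 0.482], -1]])

```text
clock: 25.75
eef_pos: [443.8, -152.5, 29.4]
tcp_rot: [-3.138, -0.26, 0.066]
contact_force: [0.8, 0.4, -2.5]
opening: 0.15
grasp_force: 78.2
```

step_arm(moves=[[[0, 0, 0], [-0.008, 0, 0.03], -1], [[0, 0, 0], [-0.016, 0, 0.06], -1], [[0, 0, 0], [-0.021, 0, 0.077], -1], [[0, 0, 0], [-0.023, 0, 0.086], -1], [[0, 0, 0], [-0.024, 0, 0.09], -1]])

```text
clock: 26.25
eef_pos: [445.7, -153.8, 13.5]
tcp_rot: [-3.14, -0.264, 0.065]
contact_force: [0.4, 0.9, -1.7]
opening: 0.148
grasp_force: 78.2
```

step_arm(moves=[[[0, 0, 0], [-0.001, 0, 0.004], -1], [[0, 0, 0], [-0.002, 0, 0.007], -1], [[0, 0, 0], [-0.002, 0, 0.007], -1]])

```text
clock: 26.55
eef_pos: [445.6, -153.9, 12.3]
tcp_rot: [-3.14, -0.264, 0.065]
contact_force: [-2.2, -0.1, 5.5]
opening: 0.148
grasp_force: 79.6
```

step_arm(moves=[[[0, 0, 0], [0, 0, 0], -0.6], [[0, 0, 0], [0, 0, 0], -0.3], [[0, 0, 0], [0, 0, 0], -0.1], [[0, 0, 0], [0, 0, -0.1], 0], [[0, 0, 0], [0, 0, -0.3], 0], [[0, 0, 0], [0, 0, -0.55], 0], [[0, 0, 0], [0, 0, -0.8], 0], [[0, 0, 0], [0, 0, -0.8], 0]])

```text
clock: 27.35
eef_pos: [405.9, -158.4, 172.6]
tcp_rot: [3.138, -0.272, 0.066]
contact_force: [0.0, -0.1, -0.9]
opening: 0.503
grasp_force: 0.0
```

```bash
python3 - <<'E'
from h import *
np.set_printoptions(precision=1,suppress=True)
st();snap("scene","s10");snap("top","t10")
for n,z in dict(scoop=0,scoop_grip=30,scoop_nose=3,lid_handle=280,spool=0,pipestand=0,fluxcan=0,nut1=30).items():
  for c in("scene","top"):
    for e in imaging.mark_of(c,n)[:7 if n=="nut1" else 1]:print(n,c,np.round(e["xy"]),round(e["conf"],2),atz(c,e["xy"],z))
for c,f,(y0,y1,x0,x1) in(("scene","s10",(310,350,235,290)),("top","t10",(288,345,375,410))):
    im=cv2.imread(f"pics/{f}.png")[y0:y1,x0:x1].astype(int)
    yy,xx=np.nonzero(im[:,:,2]-im[:,:,0]>60)
    W=np.array([atz(c,p,35)[:2] for p in np.c_[xx+x0,yy+y0]]);print(c,len(W),W.mean(0))
E
```

```text
{'clock': 27.35, 'qpos': [-0.484, 0.016, 2.243, 0.226, 0.658, 0.859], 'eef_pos': [405.853, -158.412, 172.552], 'tcp_rot': [3.138, -0.272, 0.066], 'contact_force': [0.031, -0.129, -0.916], 'opening': 0.503, 'grasp_force': 0.0}
scoop scene [302. 325.] 0.75 [ 540.8 -140.6    0. ]
scoop_grip scene [266. 333.] 0.95 [ 450.3 -159.    30. ]
scoop_grip top [393. 314.] 0.76 [ 440.5 -153.8   30. ]
scoop_nose scene [321. 326.] 0.62 [ 588.2 -148.7    3. ]
scoop_nose top [379. 261.] 0.92 [ 577.7 -139.7    3. ]
lid_handle scene [370. 144.] 0.59 [731.8 206.6 280. ]
lid_handle top [217. 186.] 0.98 [720.5 203.5 280. ]
spool scene [393. 277.] 0.63 [789.2 -35.7   0. ]
spool top [330. 184.] 0.7 [793.5 -37.5   0. ]
pipestand scene [284. 114.] 0.89 [540.5 485.1   0. ]
pipestand top [129. 299.] 0.86 [544.5 490.4   0. ]
fluxcan scene [286. 452.] 0.72 [ 477.3 -442.6    0. ]
fluxcan top [505. 296.] 0.84 [ 457.8 -440.5    0. ]
nut1 scene [305. 214.] 0.61 [573.2 153.7  30. ]
nut1 scene [313. 208.] 0.51 [596.9 168.4  30. ]
nut1 scene [314. 213.] 0.42 [597.9 153.2  30. ]
nut1 top [257. 263.] 0.62 [597.7 162.7  30. ]
nut1 top [251. 267.] 0.53 [589.7 178.3  30. ]
nut1 top [259. 266.] 0.51 [591.1 160.   30. ]
nut1 top [261. 274.] 0.38 [570.  156.4  30. ]
scene 200 [ 447.4 -154.4]
top 171 [ 452.4 -152. ]
```

```bash
python3 -c "
from h import *
print(r.sign_off())"
```

```text
the job is handed in; nothing more can be done
None
```

The job is handed in at 27 s of the 72 s allowed. The lid is open against its stop, the scoop is back flat where it was taken from, and the pan came back empty. The cameras pick out three to four nuts in the jar and none anywhere else, so I take all six to be there without having counted them.

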